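# Reset the stop screw on a fuel control

### The arm

A 7-joint arm with a two-finger parallel gripper is mounted at the origin on the work surface. World frame = base frame: x ahead of the robot, y to its left, z up, the work surface at z = 0. Lengths are in m, angles in rad, forces in N, time in s.
With the tool pointing down it reaches from about 0.35 to 0.9 m from the base axis. Payload 8.1 kg.
Tool frame: the origin (TCP) lies at the very end of the fingers, on their centre line; the grasp point (between the pads) lies 19 mm behind it (grip_point_offset is the distance from the TCP to the grasp point, in m); z points along the fingers, x is the direction in which the jaws open and shut, and the axes are right-handed (so a half turn about z gives the same grasp; the last joint's range is limited). The gripper opens to 92 mm and grips with 3 to 60 N. Pads are 19 mm wide; open, the fingers measure 130 mm over their backs; the gripper's body (75 mm by 190 mm) begins 47 mm behind the grasp point.
Start: joints at [1.111, 0.434, 0.025, 1.573, -0.012, 1.134, -0.075], TCP at [0.218, -0.586, 0.227] pointing down, gripper open.
Joint ranges: [-2.62, 2.62], [-0.44, 2.09], [-1.27, 1.32], [0.08, 2.57], [-1.32, 4.46], [0.12, 2], [-2.74, 2.74]. Speed limits (rad/s): [2.22, 2.22, 3.01, 3.01, 3.14, 3.14, 3.14].

### API

Orientations are given as a rotation vector (axis times angle).
In Python, from cell import observe, get_image, camera_model, sign_off, grip_point_offset gives the robot as it stands.
- The arm moves only by the tool play_rows, never from a script. Its argument "rows" is a list of rows, each a list of 7 numbers: the shift along the tool's x, y, z as a fraction of full scale, then the turn, a rotation vector about the tool's x, y, z as a fraction of full scale, then the closure, from -1 (fully open) to 1 (shut). A call has 1 to 5 rows; each row shifts and turns the pose as measured when the row begins, along the tool's axes as they then stand; what a row does not reach is not made up. Full scale, the value 1, is 0.15 m for a shift and 0.5 rad for a turn. A row lasts 1/10 s, in which the tool goes at most 50 mm and 8.59 degrees, less where a joint would pass 70% of its speed; a pose out of reach is approached as far as the arm can. A call with a number of a shift or a turn outside -1 to 1 is refused whole. A call with a gripper value outside its range is refused whole. The fingers move at their own pace and stop on an object; "force" is the grip in N (left out, the last holds). Time passes only in rows, so rows that do not move let the fingers close. It gives the time, the measured TCP pose, the force and the opening at its end, in the units of the state.
- observe(): the state, without advancing time (a new reading comes with each control period).
- get_image(name): name is "scene" or "top" or "wrist"; returns the picture (420x560x3 uint8, blue, green, red); there is no depth.
- camera_model(name): a dict with "K" (3x3 intrinsics, pixels), "R" (3x3) and "t" (3): a world point X has camera coordinates R X + t. Camera axes: x right, y down, z forward; pixel columns grow to the right and rows downward; lengths in m; the calibration is good to about 2 mm. A picture is of the moment at which its call begins: read the wrist's pose just before it. camera_model takes no time and is no camera call; for the wrist camera it gives the pose at the moment of the call.
- sign_off(): hands the job in, once; it reports no verdict.
The state is a dict: "clock": time; "joints": joint angles; "dq": joint speeds; "joint_efforts": joint torques, N m; "position": TCP position; "ee_rot": TCP orientation; "force": force on the tool from outside, world axes, zero at the start; "ft_torque": the same for the moment, N m; "width": opening from 0.0 (shut) to 1.0 (fully open).
Only numpy, scipy, OpenCV 4.12 (cv2) and the standard library are available. Lean on these libraries where they do the work, as an engineer would, in place of code of your own. Each camera call takes 0.05 s, during which the arm holds its last target.

### The job

On the square-cased fuel control, first loosen the jam nut by swinging its arm anticlockwise (seen from above) at least 60 degrees, then turn the bar-handled adjuster screw above it until its pointer lines up with the raised mark on the casting, and finally swing the nut's arm clockwise all the way back to its stop with the pointer still on the mark. Leave the nut arm of the round governor next to it alone.

Things in the scene. Friction and masses are not known exactly. Their poses are not given: they have to be found in the camera images.
- fuel_control: square aluminium casting fixed to the bench, 130 (x) x 120 (y) x 50 mm high, two pipe stubs on its -y side. Origin: centre of its underside; z up; nut and adjuster both turn about this z axis. The mark is a dark raised rib, 20 mm long, 8 wide, on the casting's top along +x, 44 to 64 mm from the axis.
- jam_nut (a joint): the fuel control's dark hexagonal nut, 42 mm over flats; its one arm (top 71 mm above the bench) ends in an upright round steel post, 14 mm across, 71 to 111 mm above the bench, 95 mm from the axis. Joint in rad: 0 = tight, at its stop; grows anticlockwise from above as it loosens, to 1.4. At 0 the arm points 110 degrees anticlockwise of fuel_control x. About 3 N at the post turns it; stays where left.
- adjuster (a joint): steel screw standing up through the nut, ending in a bar handle 46 mm long, 12 thick, 28 tall (100 to 128 mm above the bench), centred on the axis; a dark 6 mm wide pointer sticks out of the foot of one end. Joint in rad: 0 = pointer on the mark, along fuel_control x; grows anticlockwise from above; starts 0.6 to 1.2 rad clockwise of the mark (negative). Takes 0.1 N m; stays where left.
- pointer_tip (a point): end of the adjuster's pointer, 43 mm from the axis and 102 mm above the bench; its x axis points outward along the pointer.
- governor_post (a point): bystander: centre of the upright post (14 mm across, 64 to 98 mm above the bench) at the end of the nut arm of the round governor, 64 mm from that nut's axis. The governor is a round casting 132 mm across with a round knob 30 mm across on top and no mark; its top is 110 mm above the bench.
Mind the look-alikes: they are no part of the job. Leave any turquoise or yellow look-alike of the fuel_control alone.

How it is judged:
On the way, in this order (a step that is already met when the one before it is completed fails the run):
1. the jam nut is loosened while the adjuster is still where it was (pointer tip moved less than 8 mm) (value of joint jam_nut above 0.87 rad and distance of pointer_tip from where it was at the start of the episode below 0.008 m), for 0.1 s.
2. with the nut loose, the adjuster's pointer is on the mark (within 0.21 rad) (value of joint jam_nut above 0.7 rad and value of joint adjuster between -0.21 and 0.21 rad), for 0.2 s.
At the end, for the whole second after the job is handed in: the jam nut is back within 0.18 rad (10 degrees) of its tight stop and at rest, and the adjuster's pointer is within 0.21 rad (12 degrees) of the mark (value of joint jam_nut below 0.18 rad and value of joint adjuster between -0.21 and 0.21 rad and velocity of joint jam_nut between -0.1 and 0.1 rad/s); the robot touches nothing.
It fails at once if the governor's nut arm is disturbed (its post moved more than 15 mm) (distance of governor_post from where it was at the start of the episode above 0.015 m).
It also fails if it takes over 64 s, if anything falls off the work surface, if the arm or the gripper's body presses on something with over 40 N, if the wrist force passes 120 N, or if a joint passes its speed limit or range.

## Working session

There is one attempt and no reset: what is moved stays moved. The work goes in short steps, Python scripts to look and compute and a tool call to move; the robot and the scene stay as the last step left them, time stands still between calls to the robot, and variables do not carry over. Pictures are saved under pics/ and viewed, and the job is handed in when it is done.

Besides the shell and the picture viewer there is one more tool, called after "Request:" by a JSON object that holds its "name" and its "arguments". play_rows: Moves the arm, as the interface text tells. Its arguments: {"type":"object","properties":{"rows":{"type":"array","items":{"type":"array","items":{"type":"number"}}},"force":{"type":"number"}},"required":["rows"]}

```bash
mkdir -p pics; ls; python3 - <<'E'
from cell import *
import cv2
print(observe())
for n in ["scene","top","wrist"]:
    m=camera_model(n); print(n,m)
    cv2.imwrite(f"pics/{n}0.png",get_image(n))
print(grip_point_offset)
E
```

```text
pics
{'clock': 0.0, 'joints': array([ 1.11138271,  0.43523455,  0.02493434,  1.57407614, -0.01157385,
        1.13397522, -0.07507672]), 'dq': array([-6.35836190e-04,  8.43694578e-04,  1.03197874e-04,  1.35211316e-03,
        2.30042216e-04, -1.05339879e-03,  5.90941810e-05]), 'joint_efforts': array([ 5.54249855e-04, -6.67858028e+01,  9.85089540e-01, -3.14466298e+01,
       -6.05250592e-02,  4.29440313e-02,  2.08971146e-04]), 'position': array([ 0.21809433, -0.58518582,  0.22594543]), 'ee_rot': array([-2.57978045e+00,  1.79152866e+00,  2.12176092e-03]), 'force': array([-0.81365445,  0.15206199,  0.54144671]), 'ft_torque': array([-0.05377002, -0.03470049,  0.03831668]), 'width': 1.0017717826341137}
scene {'K': array([[483.54660551,   0.        , 275.95915218],
       [  0.        , 483.54660551, 214.30828152],
       [  0.        ,   0.        ,   1.        ]]), 'R': array([[ 0.62255125,  0.78257414,  0.00276805],
       [ 0.64558289, -0.5115667 , -0.56702932],
       [-0.44232643,  0.35479182, -0.82369296]]), 't': array([-0.37619842, -0.20928522,  1.45280952])}
top {'K': array([[529.98875357,   0.        , 284.35708835],
       [  0.        , 529.98875357, 206.53892715],
       [  0.        ,   0.        ,   1.        ]]), 'R': array([[-0.00872853, -0.99966307,  0.02444501],
       [-0.99488959,  0.00622252, -0.10077692],
       [ 0.10059085, -0.02519972, -0.99460869]]), 't': array([0.09832535, 0.49089431, 1.15905969])}
wrist {'K': array([[314.60435775,   0.        , 280.20710952],
       [  0.        , 314.60435775, 209.8156278 ],
       [  0.        ,   0.        ,   1.        ]]), 'R': array([[ 3.49181884e-01, -9.37054551e-01, -8.83763896e-04],
       [-8.95222084e-01, -3.33871883e-01,  2.95138927e-01],
       [-2.76856339e-01, -1.02266002e-01, -9.55453941e-01]]), 't': array([-0.62559383, -0.03773979,  0.39059147])}
0.0188
```

View pics/top0.png

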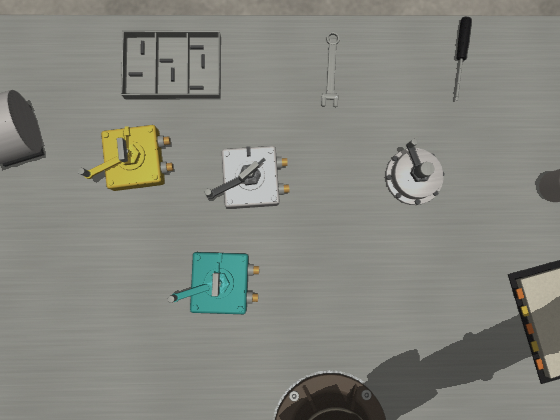

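View pics/scene0.png

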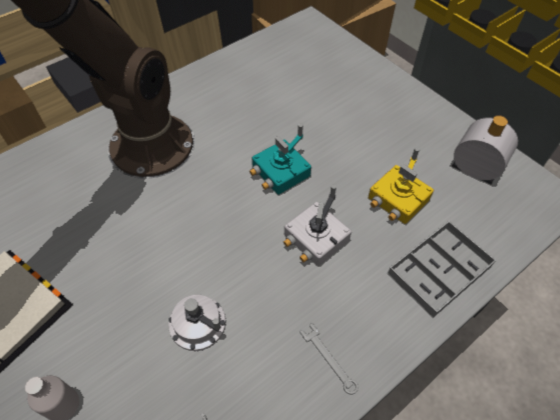

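View pics/wrist0.png

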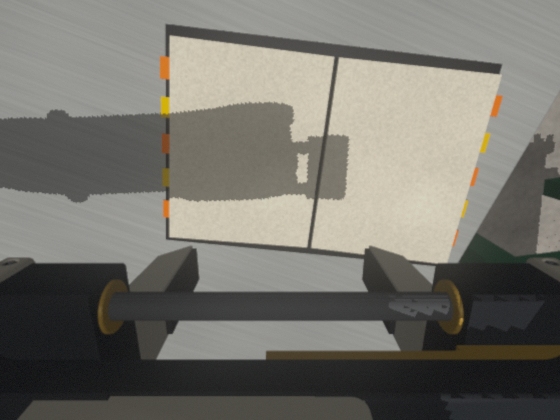

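```bash
python3 - <<'E'
import cv2
a=cv2.imread("pics/top0.png")[130:225,190:310]
b=cv2.imread("pics/scene0.png")[175:275,270:370]
cv2.imwrite("pics/crop0.png",cv2.resize(a,None,fx=6.5,fy=6.2,interpolation=cv2.INTER_CUBIC))
cv2.imwrite("pics/crop1.png",cv2.resize(b,None,fx=5,fy=5,interpolation=cv2.INTER_CUBIC))
E
```

```text
(no output)
```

View pics/crop0.png

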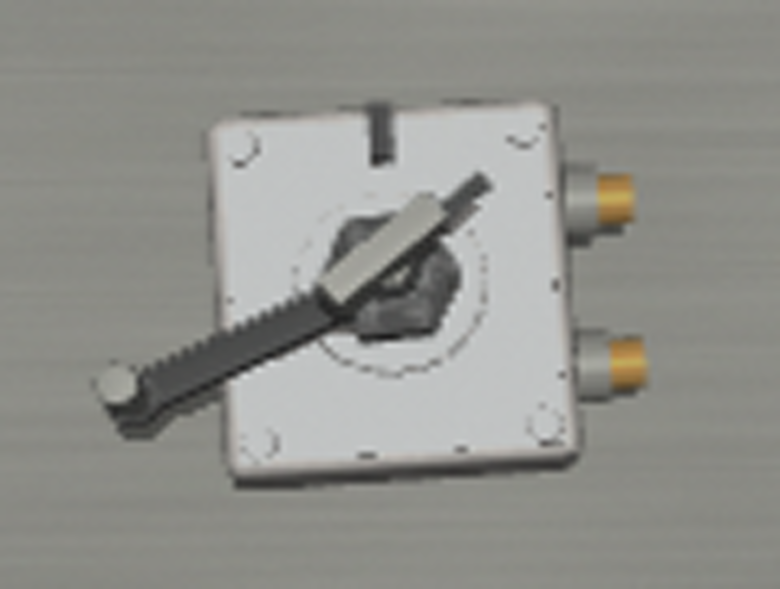

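View pics/crop1.png

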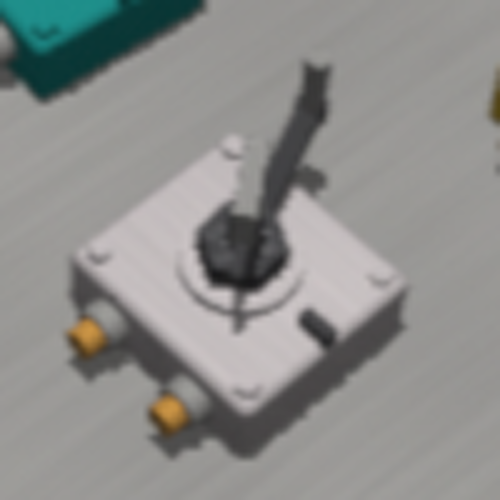

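```bash
cat > h.py <<'E'
import numpy as np
from cell import *
def ray(n,u,v,z,m=None):
    m=m or camera_model(n); K,R,t=m["K"],m["R"],m["t"]
    c=-R.T@t; d=R.T@np.linalg.inv(K)@np.array([u,v,1.])
    return c+d*(z-c[2])/d[2]
def proj(n,X,m=None):
    m=m or camera_model(n); p=m["K"]@(m["R"]@np.array(X)+m["t"]); return p[:2]/p[2]
E
python3 - <<'E'
from h import *
f=lambda u,v,z: ray("top",190+u/6.5-0.4,130+v/6.2-0.4,z)
C=np.array([f(*p,.05) for p in [(212,125),(552,103),(580,463),(232,472)]])
print(C.round(4)); ctr=C.mean(0); print("ctr",ctr, [np.linalg.norm(C[i]-C[i-1]).round(4) for i in range(4)])
fx=(C[0]+C[1]-C[2]-C[3])[:2]; print("yaw",np.degrees(np.arctan2(fx[1],fx[0])))
m1,m2=f(381,165,.055),f(379,103,.055)
for n,p in dict(m1=m1,m2=m2,post=f(118,385,.111),barA=f(430,205,.128),barB=f(338,295,.128),ptr=f(483,183,.105)).items():
    d=(p-ctr)[:2]; print(n,p.round(4),np.hypot(*d).round(4),np.degrees(np.arctan2(d[1],d[0])).round(1))
print("gov",ray("top",411,147,.098),ray("top",426,170,.11))
print("teal post",ray("top",173,299,.111),"yel",ray("top",86,174,.111))
print("scene post guess",proj("scene",f(118,385,.111)),"ptr",proj("scene",f(483,183,.105)))
E
```

```text
[[0.6153 0.2309 0.05  ]
 [0.6228 0.1158 0.05  ]
 [0.494  0.1073 0.05  ]
 [0.4915 0.2238 0.05  ]]
ctr [0.55590449 0.16947872 0.05      ] [np.float64(0.124), np.float64(0.1153), np.float64(0.1291), np.float64(0.1165)]
yaw 3.5267806452169017
m1 [0.5997 0.1736 0.055 ] 0.044 5.4
m2 [0.6219 0.1743 0.055 ] 0.0662 4.1
post [0.5146 0.2548 0.111 ] 0.0948 115.9
barA [0.5717 0.1551 0.128 ] 0.0214 -42.3
barB [0.5418 0.184  0.128 ] 0.0203 134.0
ptr [0.5835 0.1387 0.105 ] 0.0413 -48.2
gov [ 0.60969223 -0.17403292  0.098     ] [ 0.55799554 -0.20080357  0.11      ]
teal post [0.29650723 0.32344969 0.111     ] yel [0.55268938 0.50490796 0.111     ]
scene post guess [332.76640159 186.51609719] ptr [316.00096307 229.72930698]
```

```bash
cat >> h.py <<'E'
from scipy.spatial.transform import Rotation as Ro
def down(yaw):
    c,s=np.cos(yaw),np.sin(yaw)
    return Ro.from_matrix(np.array([[c,s,0],[s,-c,0],[0,0,-1.]]))
AX=np.array([0.5562,0.1695])
def yawof(R): x=R.as_matrix()[:,0]; return np.arctan2(x[1],x[0])
def rows(waypts,start=None,clos=-1,dec=2):
    """waypts: list of (x,y,z,yawdeg); prints one row per waypoint"""
    s=observe(); p=s["position"]; R=Ro.from_rotvec(s["ee_rot"])
    out=[]
    for w in waypts:
        q=np.array(w[:3]); Q=down(np.radians(w[3]))
        d=R.inv().apply(q-p)/.15; r=(R.inv()*Q).as_rotvec()/.5
        a=np.round(np.r_[d,r],dec)+0.; out.append([*a.tolist(),clos])
        p=p+R.apply(a[:3]*.15); R=R*Ro.from_rotvec(a[3:]*.5)
    print(str(out)); return out
def lin(target,n):
    s=observe(); p=s["position"]; y=np.degrees(yawof(Ro.from_rotvec(s["ee_rot"])))
    dy=(target[3]-y+180)%360-180
    return [(*(p+(np.array(target[:3])-p)*k/n),y+dy*k/n) for k in range(1,n+1)]
def st():
    s=observe(); R=Ro.from_rotvec(s["ee_rot"]); print("t",round(s["clock"],2),s["position"].round(4),"yaw",np.degrees(yawof(R)).round(1),"tilt",np.degrees(np.arccos(-R.as_matrix()[2,2])).round(2),"w",round(s["width"],3),"F",s["force"].round(1),"q",s["joints"].round(2))
E
python3 - <<'E'
from h import *
st(); w=lin((.515,.255,.226,26),25); rows(w[:10])
E
```

```text
t 0.15 [ 0.2181 -0.5853  0.2261] yaw -69.6 tilt 0.07 w 1.005 F [-0.3  0.1 -0.2] q [ 1.11  0.44  0.02  1.57 -0.01  1.13 -0.08]
[[-0.18, -0.15, 0.0, 0.0, 0.0, -0.13, -1], [-0.17, -0.17, 0.0, 0.0, 0.0, -0.14, -1], [-0.16, -0.17, 0.0, 0.0, 0.0, -0.13, -1], [-0.15, -0.19, 0.0, 0.0, 0.0, -0.13, -1], [-0.14, -0.19, 0.0, 0.0, 0.0, -0.14, -1], [-0.12, -0.21, 0.0, 0.0, 0.0, -0.13, -1], [-0.11, -0.21, 0.0, 0.0, 0.0, -0.13, -1], [-0.09, -0.22, 0.0, 0.0, 0.0, -0.14, -1], [-0.08, -0.22, 0.0, 0.0, 0.0, -0.13, -1], [-0.07, -0.23, 0.0, 0.0, 0.0, -0.13, -1]]
```

Request:
{"name": "play_rows", "arguments": {"rows": [[-0.18, -0.15, 0, 0, 0, -0.13, -1], [-0.17, -0.17, 0, 0, 0, -0.14, -1], [-0.16, -0.17, 0, 0, 0, -0.13, -1], [-0.15, -0.19, 0, 0, 0, -0.13, -1], [-0.14, -0.19, 0, 0, 0, -0.14, -1]]}}

```text
clock: 0.65
position: [0.2747, -0.4157, 0.2237]
ee_rot: [2.845, -1.332, -0.006]
force: [0.4, -0.5, 0.4]
width: 1.0
```

Request:
{"name": "play_rows", "arguments": {"rows": [[-0.12, -0.21, 0, 0, 0, -0.13, -1], [-0.11, -0.21, 0, 0, 0, -0.13, -1], [-0.09, -0.22, 0, 0, 0, -0.14, -1], [-0.08, -0.22, 0, 0, 0, -0.13, -1], [-0.07, -0.23, 0, 0, 0, -0.13, -1]]}}

```text
clock: 1.15
position: [0.3334, -0.2392, 0.2232]
ee_rot: [3.031, -0.825, -0.008]
force: [1.4, 0.5, 0.6]
width: 1.001
```

```bash
python3 - <<'E'
from h import *
st(); w=lin((.515,.255,.226,26),16); rows(w)
E
```

```text
t 1.15 [ 0.3334 -0.2392  0.2232] yaw -30.5 tilt 0.28 w 1.001 F [1.4 0.5 0.6] q [ 0.76  0.11 -0.3   2.04  0.04  1.   -0.08]
[[-0.04, -0.22, 0.0, 0.0, 0.01, -0.12, -1], [-0.03, -0.21, 0.0, 0.0, 0.0, -0.13, -1], [-0.01, -0.22, 0.0, 0.0, 0.0, -0.12, -1], [0.0, -0.22, -0.01, 0.0, 0.0, -0.12, -1], [0.02, -0.22, 0.0, 0.0, 0.0, -0.13, -1], [0.03, -0.22, 0.0, 0.0, 0.0, -0.12, -1], [0.04, -0.21, 0.0, 0.0, 0.0, -0.12, -1], [0.05, -0.22, 0.0, 0.0, 0.0, -0.13, -1], [0.07, -0.2, 0.0, 0.0, 0.0, -0.12, -1], [0.08, -0.21, -0.01, 0.0, 0.0, -0.12, -1], [0.09, -0.2, 0.0, 0.0, 0.0, -0.13, -1], [0.11, -0.19, 0.0, 0.0, 0.0, -0.12, -1], [0.12, -0.19, 0.0, 0.0, 0.0, -0.12, -1], [0.12, -0.17, 0.0, 0.0, 0.0, -0.12, -1], [0.14, -0.17, 0.0, 0.0, 0.0, -0.13, -1], [0.15, -0.17, 0.0, 0.0, 0.0, -0.12, -1]]
```

Request:
{"name": "play_rows", "arguments": {"rows": [[-0.04, -0.22, 0, 0, 0.01, -0.12, -1], [-0.03, -0.21, 0, 0, 0, -0.13, -1], [-0.01, -0.22, 0, 0, 0, -0.12, -1], [0, -0.22, -0.01, 0, 0, -0.12, -1], [0.02, -0.22, 0, 0, 0, -0.13, -1]]}}

```text
clock: 1.65
position: [0.3898, -0.0773, 0.2245]
ee_rot: [3.122, -0.326, 0.0]
force: [0.7, -0.5, 1.0]
width: 0.999
```

Request:
{"name": "play_rows", "arguments": {"rows": [[0.03, -0.22, 0, 0, 0, -0.12, -1], [0.04, -0.21, 0, 0, 0, -0.12, -1], [0.05, -0.22, 0, 0, 0, -0.13, -1], [0.07, -0.2, 0, 0, 0, -0.12, -1], [0.08, -0.21, -0.01, 0, 0, -0.12, -1]]}}

```text
clock: 2.15
position: [0.4439, 0.0846, 0.2255]
ee_rot: [3.133, 0.17, 0.0]
force: [0.9, 0.2, 0.5]
width: 1.004
```

```bash
python3 - <<'E'
from h import *
import cv2
st(); m=camera_model("wrist"); cv2.imwrite("pics/w1.png",get_image("wrist"))
np.save("w1.npy",m,allow_pickle=True)
for n,p in dict(post=(.5146,.2548,.111),ax=(*AX,.128),ptr=(.5835,.1387,.105)).items(): print(n,proj("wrist",p,m).round(1))
w=lin((.515,.255,.2,26),10); rows(w)
E
```

```text
t 2.15 [0.4439 0.0846 0.2255] yaw 6.2 tilt 0.23 w 1.004 F [0.9 0.2 0.5] q [ 0.25  0.22 -0.66  1.93  0.16  1.04 -0.37]
post [399.6  -4.3]
ax [435.7 120.6]
ptr [444.7 159.4]
[[0.06, -0.1, 0.02, 0.0, -0.01, -0.07, -1], [0.06, -0.1, 0.02, 0.0, 0.0, -0.06, -1], [0.07, -0.1, 0.01, 0.0, 0.0, -0.07, -1], [0.07, -0.1, 0.02, 0.0, 0.0, -0.07, -1], [0.07, -0.1, 0.02, 0.0, 0.0, -0.07, -1], [0.07, -0.09, 0.02, 0.0, 0.0, -0.06, -1], [0.08, -0.09, 0.01, 0.0, 0.0, -0.07, -1], [0.08, -0.08, 0.02, 0.0, 0.0, -0.07, -1], [0.09, -0.09, 0.02, 0.0, 0.0, -0.07, -1], [0.08, -0.08, 0.01, 0.0, 0.0, -0.06, -1]]
```

View pics/w1.png

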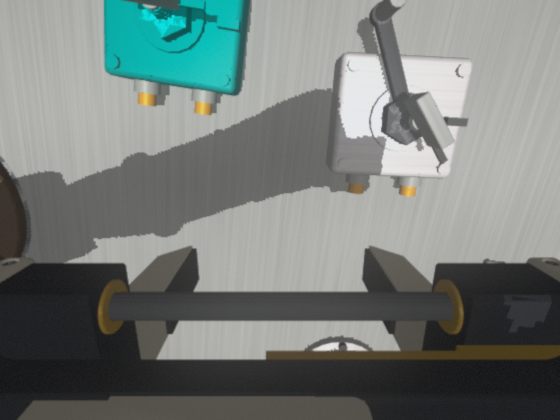

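The wrist view shows the silver square casting at (405,115), its post top at (395,3), pointer tip at (443,162) and mark at (455,122). All match the projections to within a few pixels.

Request:
{"name": "play_rows", "arguments": {"rows": [[0.06, -0.1, 0.02, 0, -0.01, -0.07, -1], [0.06, -0.1, 0.02, 0, 0, -0.06, -1], [0.07, -0.1, 0.01, 0, 0, -0.07, -1], [0.07, -0.1, 0.02, 0, 0, -0.07, -1], [0.07, -0.1, 0.02, 0, 0, -0.07, -1]]}}

```text
clock: 2.7
position: [0.4805, 0.1762, 0.2118]
ee_rot: [3.107, 0.459, -0.006]
force: [0.5, -0.7, -0.2]
width: 1.0
```

Request:
{"name": "play_rows", "arguments": {"rows": [[0.07, -0.09, 0.02, 0, 0, -0.06, -1], [0.08, -0.09, 0.01, 0, 0, -0.07, -1], [0.08, -0.08, 0.02, 0, 0, -0.07, -1], [0.09, -0.09, 0.02, 0, 0, -0.07, -1], [0.08, -0.08, 0.01, 0, 0, -0.06, -1]]}}

```text
clock: 3.2
position: [0.5149, 0.26, 0.1975]
ee_rot: [3.055, 0.723, -0.01]
force: [0.7, 0.3, 0.4]
width: 0.996
```

Request:
{"name": "play_rows", "arguments": {"rows": [[0, 0, 0, 0, 0, 0, -1], [0, 0, 0, 0, 0, 0, -1]]}}

```text
clock: 3.4
position: [0.5148, 0.2623, 0.1967]
ee_rot: [3.055, 0.729, -0.012]
force: [0.5, -0.1, 0.5]
width: 0.997
```

```bash
python3 - <<'E'
from h import *
import cv2
st(); m=camera_model("wrist"); cv2.imwrite("pics/w2.png",get_image("wrist"))
for n,p in dict(post=(.5146,.2548,.111),ax=(*AX,.128),ptr=(.5835,.1387,.105)).items(): print(n,proj("wrist",p,m).round(1))
w=lin((.515,.255,.082,26),6); rows(w)
E
```

```text
t 3.4 [0.5148 0.2623 0.1967] yaw 26.8 tilt 0.42 w 0.997 F [ 0.5 -0.1  0.5] q [-0.07  0.49 -0.71  1.68  0.35  1.11 -0.41]
post [277.8 221.9]
ax [276.1 333. ]
ptr [287.6 351.7]
[[0.0, 0.01, 0.13, 0.0, 0.01, 0.0, -1], [-0.01, 0.01, 0.13, 0.0, 0.0, 0.01, -1], [0.0, 0.0, 0.12, 0.0, 0.0, 0.0, -1], [0.0, 0.01, 0.13, 0.0, 0.0, 0.01, -1], [0.0, 0.01, 0.13, 0.0, 0.0, 0.0, -1], [-0.01, 0.01, 0.13, 0.0, 0.0, 0.01, -1]]
```

View pics/w2.png

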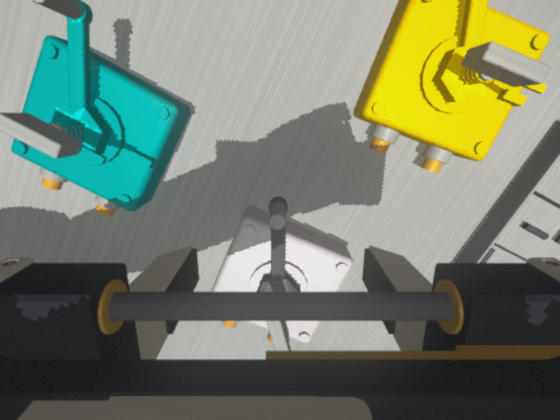

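```bash
python3 - <<'E'
from h import *
import cv2
m=camera_model("wrist"); 
for z in (.071,.111): print(z,proj("wrist",(.5146,.2548,z),m), ray("wrist",279,205,z,m))
print("cam",-m["R"].T@m["t"])
a=cv2.imread("pics/w2.png")[180:300,200:360]
cv2.imwrite("pics/w2c.png",cv2.resize(a,None,fx=5,fy=5,interpolation=cv2.INTER_CUBIC))
E
```

```text
0.071 [278.41927885 207.78908088] [0.51385528 0.2574904  0.071     ]
0.111 [277.83988724 221.87479137] [0.50895466 0.26810313 0.111     ]
cam [0.47910739 0.33274012 0.35462041]
```

View pics/w2c.png

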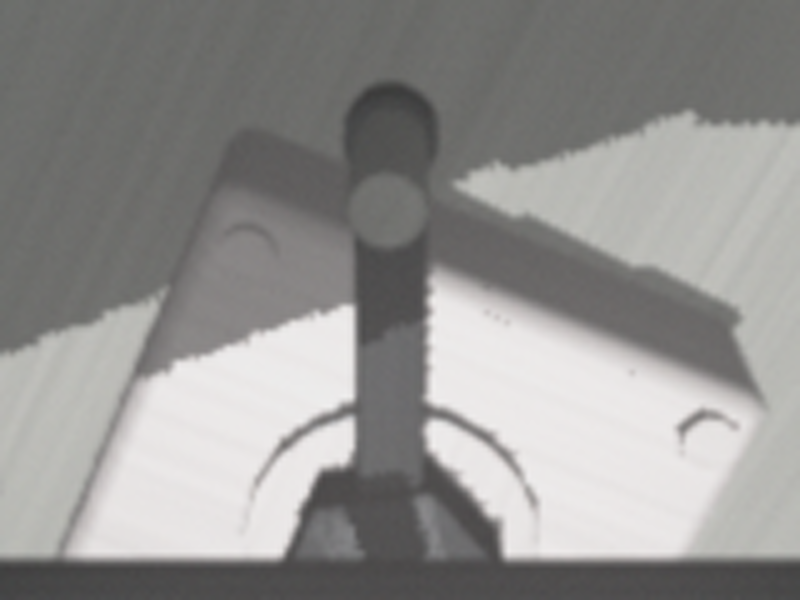

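The post top is at (278,222), where (0.5146, 0.2548, 0.111) projects, so that position is confirmed. I'll descend around it.

Request:
{"name": "play_rows", "arguments": {"rows": [[0, 0.02, 0.13, 0, 0.01, 0, -1], [0, 0.02, 0.13, 0, 0, 0, -1], [0, 0.01, 0.12, 0, 0, 0.01, -1], [0, 0, 0.13, 0, 0, 0, -1], [0, 0, 0.13, 0, 0, 0, -1]]}}

```text
clock: 3.95
position: [0.5204, 0.252, 0.1019]
ee_rot: [3.059, 0.711, 0.008]
force: [-0.2, 0.0, 0.6]
width: 0.999
```

```bash
python3 - <<'E'
from h import *
st(); rows(lin((.5146,.2548,.081,26),2))
E
```

```text
t 3.95 [0.5204 0.252  0.1019] yaw 26.2 tilt 0.29 w 0.999 F [-0.2  0.   0.6] q [-0.09  0.58 -0.66  1.79  0.44  0.91 -0.48]
[[-0.01, -0.02, 0.07, 0.0, -0.01, 0.0, -1], [-0.02, -0.01, 0.07, 0.0, 0.0, 0.01, -1]]
```

Request:
{"name": "play_rows", "arguments": {"rows": [[-0.01, -0.02, 0.07, 0, -0.01, 0, -1], [-0.02, -0.01, 0.07, 0, 0, 0.01, -1], [0, 0, 0, 0, 0, 0, -1]]}}

```text
clock: 4.25
position: [0.513, 0.2512, 0.0783]
ee_rot: [3.059, 0.698, -0.005]
force: [0.4, 0.3, 0.5]
width: 1.004
```

```bash
python3 - <<'E'
from h import *
st(); rows(lin((.5146,.2548,.081,26),1))
E
```

```text
t 4.25 [0.513  0.2512 0.0783] yaw 25.7 tilt 0.31 w 1.004 F [0.4 0.3 0.5] q [-0.11  0.6  -0.64  1.82  0.46  0.87 -0.52]
[[0.02, -0.02, -0.02, 0.01, 0.01, -0.01, -1]]
```

Request:
{"name": "play_rows", "arguments": {"rows": [[0.02, -0.02, -0.02, 0, 0, 0, 1], [0, 0, 0, 0, 0, 0, 1], [0, 0, 0, 0, 0, 0, 1], [0, 0, 0, 0, 0, 0, 1], [0, 0, 0, 0, 0, 0, 1]], "force": 10}}

```text
clock: 4.75
position: [0.516, 0.2568, 0.0846]
ee_rot: [3.06, 0.698, 0.002]
force: [-0.5, -0.6, 0.7]
width: 0.614
```

Request:
{"name": "play_rows", "arguments": {"rows": [[0, 0, 0, 0, 0, 0, 1], [0, 0, 0, 0, 0, 0, 1], [0, 0, 0, 0, 0, 0, 1]]}}

```text
clock: 5.05
position: [0.5162, 0.2568, 0.0849]
ee_rot: [3.06, 0.698, 0.002]
force: [0.2, 0.8, -0.2]
width: 0.353
```

```bash
python3 - <<'E'
from h import *
st()
s=observe();d=s["position"][:2]-AX;print(np.hypot(*d),np.degrees(np.arctan2(d[1],d[0])))
E
```

```text
t 5.05 [0.5162 0.2568 0.0849] yaw 25.7 tilt 0.2 w 0.353 F [ 0.2  0.8 -0.2] q [-0.11  0.6  -0.64  1.81  0.46  0.88 -0.52]
0.0960102906291576 114.62230216186781
```

Request:
{"name": "play_rows", "arguments": {"rows": [[0, 0, 0, 0, 0, 0, 1], [0, 0, 0, 0, 0, 0, 1], [0, 0, 0, 0, 0, 0, 1], [0, 0, 0, 0, 0, 0, 1]]}}

```text
clock: 5.45
position: [0.5157, 0.2566, 0.0847]
ee_rot: [3.06, 0.698, 0.001]
force: [-0.1, -0.4, 0.3]
width: 0.147
```

```bash
cat >> h.py <<'E'
def arc(a1,n,z=.083,r=.095,clos=1):
    s=observe();d=s["position"][:2]-AX;a0=np.degrees(np.arctan2(d[1],d[0]))%360
    y0=np.degrees(yawof(Ro.from_rotvec(s["ee_rot"])));
    y1=a1-90
    print("r",np.hypot(*d).round(4),"ang",a0.round(1))
    w=[]
    for k in range(1,n+1):
        a=a0+(a1-a0)*k/n; c=np.radians(a)
        w.append((AX[0]+r*np.cos(c),AX[1]+r*np.sin(c),z,y0+(y1-y0)*k/n))
    return rows(w,clos=clos)
E
python3 - <<'E'
from h import *
st(); arc(186,15)
E
```

```text
t 5.45 [0.5157 0.2566 0.0847] yaw 25.7 tilt 0.2 w 0.147 F [-0.1 -0.4  0.3] q [-0.11  0.6  -0.64  1.81  0.46  0.88 -0.52]
r 0.0961 ang 114.9
[[-0.05, 0.01, 0.01, 0.01, 0.0, -0.16, 1], [-0.05, 0.0, 0.0, 0.0, 0.0, -0.17, 1], [-0.06, 0.0, 0.0, 0.0, 0.0, -0.16, 1], [-0.05, 0.0, 0.0, 0.0, 0.0, -0.16, 1], [-0.05, 0.0, 0.0, 0.0, 0.0, -0.17, 1], [-0.05, 0.01, 0.0, 0.0, 0.0, -0.16, 1], [-0.06, 0.0, 0.0, 0.0, 0.0, -0.17, 1], [-0.05, 0.0, 0.0, 0.0, 0.0, -0.16, 1], [-0.05, 0.0, 0.0, 0.0, 0.0, -0.16, 1], [-0.05, 0.0, 0.0, 0.0, 0.0, -0.17, 1], [-0.06, 0.0, 0.0, 0.0, 0.0, -0.16, 1], [-0.05, 0.01, 0.0, 0.0, 0.0, -0.16, 1], [-0.05, 0.0, 0.0, 0.0, 0.0, -0.17, 1], [-0.05, 0.0, 0.0, 0.0, 0.0, -0.16, 1], [-0.06, 0.0, 0.0, 0.0, 0.0, -0.16, 1]]
```

Width 0.147 corresponds to the 14 mm post, so it is gripped. I'll swing anticlockwise.

Request:
{"name": "play_rows", "arguments": {"rows": [[-0.05, 0.01, 0, 0, 0, -0.16, 1], [-0.05, 0, 0, 0, 0, -0.17, 1], [-0.06, 0, 0, 0, 0, -0.16, 1], [-0.05, 0, 0, 0, 0, -0.16, 1], [-0.05, 0, 0, 0, 0, -0.17, 1]]}}

```text
clock: 5.95
position: [0.4867, 0.2351, 0.0848]
ee_rot: [2.847, 1.327, 0.01]
force: [2.6, 0.5, -2.7]
width: 0.145
```

```bash
python3 - <<'E'
from h import *
st(); arc(186,10)
E
```

```text
t 5.95 [0.4867 0.2351 0.0848] yaw 50.0 tilt 0.36 w 0.145 F [ 2.6  0.5 -2.7] q [-0.01  0.58 -0.76  1.9   0.53  0.86 -0.16]
r 0.0955 ang 136.7
[[-0.05, 0.0, 0.01, 0.01, -0.01, -0.16, 1], [-0.06, 0.0, 0.0, 0.0, 0.0, -0.16, 1], [-0.05, 0.0, 0.0, 0.0, 0.0, -0.16, 1], [-0.06, 0.0, 0.0, 0.0, 0.0, -0.16, 1], [-0.05, 0.0, 0.0, 0.0, 0.0, -0.16, 1], [-0.06, 0.0, 0.0, 0.0, 0.0, -0.16, 1], [-0.05, 0.0, 0.0, 0.0, 0.0, -0.16, 1], [-0.06, 0.01, 0.0, 0.0, 0.0, -0.17, 1], [-0.05, 0.0, 0.0, 0.0, 0.0, -0.16, 1], [-0.06, 0.0, 0.0, 0.0, 0.0, -0.16, 1]]
```

Request:
{"name": "play_rows", "arguments": {"rows": [[-0.05, 0, 0.01, 0.01, -0.01, -0.16, 1], [-0.06, 0, 0, 0, 0, -0.16, 1], [-0.05, 0, 0, 0, 0, -0.16, 1], [-0.06, 0, 0, 0, 0, -0.16, 1], [-0.05, 0, 0, 0, 0, -0.16, 1]]}}

```text
clock: 6.45
position: [0.4678, 0.2038, 0.0845]
ee_rot: [-2.506, -1.887, -0.014]
force: [0.1, 2.7, -2.1]
width: 0.148
```

```bash
python3 - <<'E'
from h import *
st(); arc(187,5)
E
```

```text
t 6.45 [0.4678 0.2038 0.0845] yaw 74.0 tilt 0.59 w 0.148 F [ 0.1  2.7 -2.1] q [ 0.13  0.58 -0.88  1.97  0.59  0.86  0.22]
r 0.0948 ang 158.8
[[-0.06, 0.0, 0.01, 0.0, -0.02, -0.16, 1], [-0.06, -0.01, 0.0, 0.0, 0.0, -0.16, 1], [-0.07, 0.0, 0.0, 0.0, 0.0, -0.16, 1], [-0.06, 0.01, 0.0, 0.0, 0.0, -0.16, 1], [-0.06, 0.0, 0.0, 0.0, 0.0, -0.16, 1]]
```

Request:
{"name": "play_rows", "arguments": {"rows": [[-0.06, 0, 0, 0, -0.02, -0.16, 1], [-0.06, 0, 0, 0, 0, -0.16, 1], [-0.07, 0, 0, 0, 0, -0.16, 1], [-0.06, 0, 0, 0, 0, -0.16, 1], [-0.06, 0, 0, 0, 0, -0.12, 1]]}}

```text
clock: 6.95
position: [0.4623, 0.1611, 0.0846]
ee_rot: [-2.082, -2.35, -0.013]
force: [-0.6, 4.6, -2.9]
width: 0.15
```

```bash
python3 - <<'E'
from h import *
import cv2
st(); arc(187,1)
cv2.imwrite("pics/top1.png",cv2.resize(get_image("top")[80:320,130:330],None,fx=2.5,fy=2.5))
E
```

```text
t 6.95 [0.4623 0.1611 0.0846] yaw 96.9 tilt 0.49 w 0.15 F [-0.6  4.6 -2.9] q [ 0.28  0.6  -1.    2.01  0.66  0.88  0.62]
r 0.0942 ang 185.1
[[-0.02, -0.01, 0.01, 0.01, -0.01, 0.0, 1]]
```

View pics/top1.png

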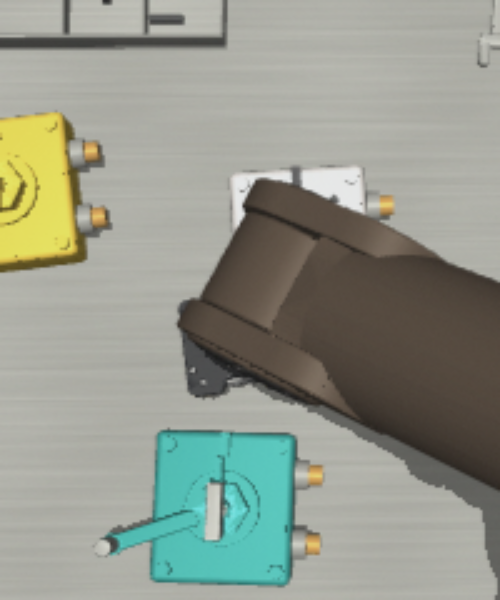

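The nut is at about 70° (1.22 rad). I'll release and rise, then go to the bar.

Request:
{"name": "play_rows", "arguments": {"rows": [[0, 0, 0, 0, 0, 0, -1], [0, 0, 0, 0, 0, 0, -1], [0, 0, 0, 0, 0, 0, -1], [0, 0, 0, 0, 0, 0, -1]]}}

```text
clock: 7.4
position: [0.4631, 0.1595, 0.0845]
ee_rot: [-2.088, -2.346, -0.011]
force: [0.3, 0.8, -0.0]
width: 0.448
```

```bash
python3 - <<'E'
from h import *
st(); p=observe()["position"]; w=lin((p[0],p[1],.2,60),5); rows(w)
E
```

```text
t 7.4 [0.4631 0.1595 0.0845] yaw 96.7 tilt 0.4 w 0.448 F [ 0.3  0.8 -0. ] q [ 0.28  0.6  -0.99  2.01  0.66  0.88  0.61]
[[0.0, 0.0, -0.15, 0.01, -0.01, 0.26, -1], [0.0, 0.0, -0.16, 0.0, 0.0, 0.25, -1], [0.0, 0.0, -0.15, 0.0, 0.0, 0.26, -1], [0.0, 0.0, -0.16, 0.0, 0.0, 0.25, -1], [0.0, 0.0, -0.15, 0.0, 0.0, 0.26, -1]]
```

Request:
{"name": "play_rows", "arguments": {"rows": [[0, 0, -0.15, 0.01, -0.01, 0, -1], [0, 0, -0.2, 0, 0, 0, -1], [0, 0, -0.16, 0, 0, 0.25, -1], [0, 0, -0.16, 0, 0, 0.25, -1], [0, 0, -0.15, 0, 0, 0.25, -1]]}}

```text
clock: 7.9
position: [0.4608, 0.1597, 0.2087]
ee_rot: [-2.496, -1.901, 0.011]
force: [0.2, -0.1, -0.7]
width: 0.885
```

```bash
python3 - <<'E'
from h import *
import cv2
st(); m=camera_model("wrist"); cv2.imwrite("pics/w3.png",get_image("wrist"))
for n,p in dict(ax=(*AX,.128),ptr=(.5835,.1387,.105)).items(): print(n,proj("wrist",p,m).round(1))
w=lin((*AX,.2,46),6); rows(w)
E
```

```text
t 7.9 [0.4608 0.1597 0.2087] yaw 74.6 tilt 0.44 w 0.885 F [ 0.2 -0.1 -0.7] q [ 0.34  0.42 -1.03  1.86  0.4   1.1   0.46]
ax [321.7 314.3]
ptr [294.7 330.3]
[[0.04, 0.1, 0.01, -0.01, 0.0, 0.16, -1], [0.04, 0.09, 0.02, 0.0, 0.0, 0.17, -1], [0.06, 0.09, 0.01, 0.0, 0.0, 0.16, -1], [0.06, 0.09, 0.01, 0.0, 0.0, 0.17, -1], [0.06, 0.08, 0.02, 0.0, 0.0, 0.16, -1], [0.08, 0.08, 0.01, 0.0, 0.0, 0.16, -1]]
```

View pics/w3.png

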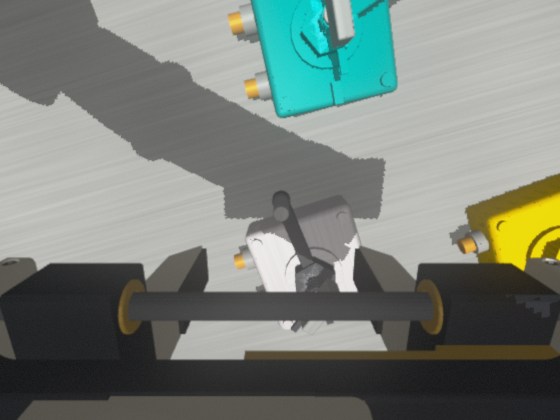

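```bash
python3 - <<'E'
from h import *
import cv2
m=camera_model("wrist"); p=ray("wrist",281,213,.111,m); d=p[:2]-AX; print(p,np.hypot(*d),np.degrees(np.arctan2(d[1],d[0]))%360)
a=get_image("scene"); print(proj("scene",(*AX,.128)),proj("scene",(.5835,.1387,.102)))
cv2.imwrite("pics/s1.png",cv2.resize(a[160:280,260:380],None,fx=5,fy=5,interpolation=cv2.INTER_CUBIC))
b=cv2.imread("pics/w3.png")[180:360,220:380]
cv2.imwrite("pics/w3c.png",cv2.resize(b,None,fx=3.3,fy=3.3,interpolation=cv2.INTER_CUBIC))
E
```

```text
[0.46434896 0.15967666 0.111     ] 0.0923748392602155 186.10450182629094
[318.86674893 210.35232043] [315.93239215 230.40882745]
```

View pics/s1.png

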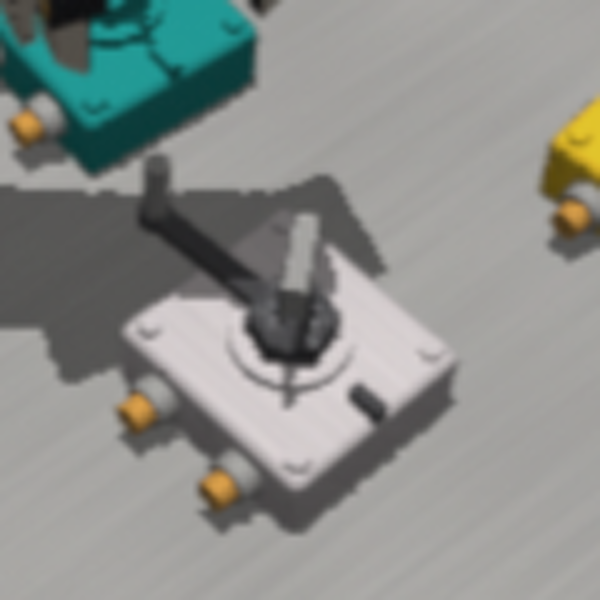

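View pics/w3c.png

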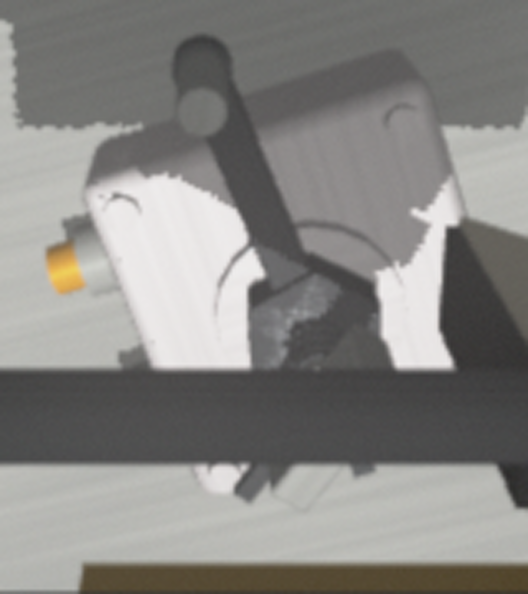

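The scene view shows the nut arm swung to about 186° (71° of travel). The bar and pointer have not moved. Next is the bar.

Request:
{"name": "play_rows", "arguments": {"rows": [[0.04, 0.1, 0.01, -0.01, 0, 0.16, -1], [0.04, 0.09, 0.02, 0, 0, 0.17, -1], [0.06, 0.09, 0.01, 0, 0, 0.16, -1], [0.06, 0.09, 0.01, 0, 0, 0.17, -1], [0.06, 0.08, 0.02, 0, 0, 0.16, -1]]}}

```text
clock: 8.5
position: [0.5406, 0.168, 0.198]
ee_rot: [2.831, 1.348, -0.001]
force: [0.4, 0.0, 0.9]
width: 0.998
```

```bash
python3 - <<'E'
from h import *
st(); w=lin((*AX,.18,46),3); rows(w)
E
```

```text
t 8.5 [0.5406 0.168  0.198 ] yaw 50.9 tilt 0.36 w 0.998 F [0.4 0.  0.9] q [ 0.2   0.51 -0.86  1.71  0.43  1.13  0.1 ]
[[0.02, 0.02, 0.04, 0.01, 0.01, 0.06, -1], [0.03, 0.03, 0.04, 0.0, 0.0, 0.05, -1], [0.03, 0.02, 0.04, 0.0, 0.0, 0.06, -1]]
```

Request:
{"name": "play_rows", "arguments": {"rows": [[0.02, 0.02, 0.04, 0.01, 0.01, 0.06, -1], [0.03, 0.03, 0.04, 0, 0, 0.05, -1], [0.03, 0.02, 0.04, 0, 0, 0.06, -1], [0, 0, 0, 0, 0, 0, -1], [0, 0, 0, 0, 0, 0, -1]]}}

```text
clock: 9.0
position: [0.5557, 0.17, 0.175]
ee_rot: [-2.889, -1.232, 0.004]
force: [-0.3, 0.1, -0.7]
width: 0.998
```

```bash
python3 - <<'E'
from h import *
import cv2
st(); m=camera_model("wrist"); cv2.imwrite("pics/w4.png",get_image("wrist"))
w=lin((*AX,.107,46),4); rows(w)
E
```

```text
t 9.0 [0.5557 0.17   0.175 ] yaw 46.2 tilt 0.18 w 0.998 F [-0.3  0.1 -0.7] q [ 0.17  0.55 -0.82  1.7   0.44  1.1   0.02]
[[0.0, 0.0, 0.11, 0.0, 0.0, 0.0, -1], [0.0, 0.0, 0.12, 0.0, 0.0, 0.0, -1], [0.0, 0.0, 0.11, 0.0, 0.0, 0.0, -1], [0.0, 0.01, 0.11, 0.0, 0.0, 0.01, -1]]
```

View pics/w4.png

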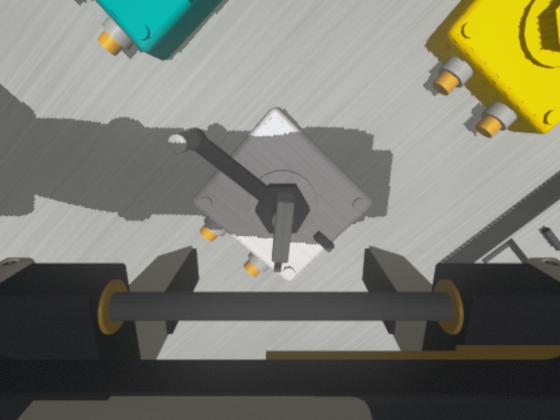

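The bar runs down the image from (286,190) to (281,260), square to the jaws and centred between them. The pointer end is at (278,267). I'll descend.

Request:
{"name": "play_rows", "arguments": {"rows": [[0, 0, 0.11, 0, 0, 0, -1], [0, 0, 0.12, 0, 0, 0, -1], [0, 0, 0.11, 0, 0, 0, -1], [0, 0, 0.1, 0, 0, 0, -1], [0, 0, 0, 0, 0, 0, -1]]}}

```text
clock: 9.55
position: [0.555, 0.1702, 0.1088]
ee_rot: [-2.886, -1.239, -0.001]
force: [0.4, -0.0, 0.0]
width: 1.003
```

```bash
python3 - <<'E'
from h import *
st(); rows(lin((*AX,.107,46),1))
E
```

```text
t 9.55 [0.555  0.1702 0.1088] yaw 46.5 tilt 0.04 w 1.003 F [ 0.4 -0.   0. ] q [ 0.14  0.61 -0.78  1.77  0.51  0.97 -0.03]
[[0.0, 0.01, 0.01, 0.0, 0.0, 0.02, -1]]
```

Request:
{"name": "play_rows", "arguments": {"rows": [[0, 0.01, 0, 0, 0, 0, 1], [0, 0, 0, 0, 0, 0, 1], [0, 0, 0, 0, 0, 0, 1], [0, 0, 0, 0, 0, 0, 1], [0, 0, 0, 0, 0, 0, 1]], "force": 25}}

```text
clock: 10.05
position: [0.5574, 0.1699, 0.1115]
ee_rot: [-2.886, -1.24, -0.006]
force: [-0.5, -0.1, 0.5]
width: 0.612
```

Request:
{"name": "play_rows", "arguments": {"rows": [[0, 0, 0, 0, 0, 0, 1], [0, 0, 0, 0, 0, 0, 1], [0, 0, 0, 0, 0, 0, 1], [0, 0, 0, 0, 0, 0, 1], [0, 0, 0, 0, 0, 0, 1]]}}

```text
clock: 10.55
position: [0.5576, 0.17, 0.112]
ee_rot: [-2.886, -1.24, -0.007]
force: [-0.4, -1.1, 0.2]
width: 0.178
```

Request:
{"name": "play_rows", "arguments": {"rows": [[0, 0, 0, 0, 0, 0, 1], [0, 0, 0, 0, 0, 0, 1], [0, 0, 0, 0, 0, 0, 1]]}}

```text
clock: 10.85
position: [0.5576, 0.1703, 0.112]
ee_rot: [-2.886, -1.24, -0.007]
force: [0.2, 0.4, 0.8]
width: 0.129
```

```bash
python3 - <<'E'
from h import *
import cv2
st(); a=get_image("wrist"); cv2.imwrite("pics/w5.png",a)
w=lin((*observe()["position"],94),9); rows(w,clos=1)
E
```

```text
t 10.85 [0.5576 0.1703 0.112 ] yaw 46.5 tilt 0.27 w 0.129 F [0.2 0.4 0.8] q [ 0.14  0.61 -0.78  1.77  0.51  0.97 -0.03]
[[0.0, 0.0, 0.0, 0.0, -0.01, -0.18, 1], [0.0, 0.0, 0.0, 0.0, 0.0, -0.19, 1], [0.0, 0.0, 0.0, 0.0, 0.0, -0.18, 1], [0.0, 0.0, 0.0, 0.0, 0.0, -0.19, 1], [0.0, 0.0, 0.0, 0.0, 0.0, -0.18, 1], [0.0, 0.0, 0.0, 0.0, 0.0, -0.19, 1], [0.0, 0.0, 0.0, 0.0, 0.0, -0.18, 1], [0.0, 0.0, 0.0, 0.0, 0.0, -0.18, 1], [0.0, 0.0, 0.0, 0.0, 0.0, -0.19, 1]]
```

View pics/w5.png

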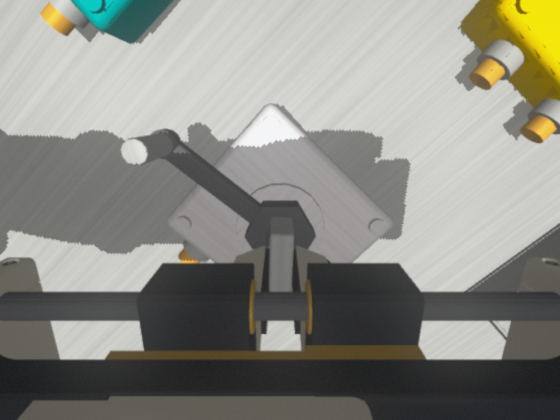

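Width 0.129 is 12 mm, so the bar is held and aligned with the jaws. I'll turn anticlockwise 48°.

Request:
{"name": "play_rows", "arguments": {"rows": [[0, 0, 0, 0, 0, -0.18, 1], [0, 0, 0, 0, 0, -0.19, 1], [0, 0, 0, 0, 0, -0.18, 1], [0, 0, 0, 0, 0, -0.19, 1]]}}

```text
clock: 11.3
position: [0.5577, 0.1706, 0.112]
ee_rot: [2.598, 1.765, 0.008]
force: [0.0, 0.0, 0.2]
width: 0.132
```

```bash
python3 - <<'E'
from h import *
st(); 
w=lin((.5572,.1702,.112,94.5),5); rows(w,clos=1)
E
```

```text
t 11.3 [0.5577 0.1706 0.112 ] yaw 68.4 tilt 0.31 w 0.132 F [0.  0.  0.2] q [ 0.2   0.65 -0.87  1.76  0.58  1.01  0.29]
[[0.0, 0.0, 0.0, 0.01, -0.01, -0.18, 1], [0.0, 0.0, 0.0, 0.0, 0.0, -0.18, 1], [0.0, 0.0, 0.0, 0.0, 0.0, -0.19, 1], [0.0, 0.0, 0.0, 0.0, 0.0, -0.18, 1], [0.0, 0.0, 0.0, 0.0, 0.0, -0.18, 1]]
```

Request:
{"name": "play_rows", "arguments": {"rows": [[0, 0, 0, 0.01, -0.01, -0.18, 1], [0, 0, 0, 0, 0, -0.18, 1], [0, 0, 0, 0, 0, -0.19, 1], [0, 0, 0, 0, 0, -0.18, 1], [0, 0, 0, 0, 0, -0.18, 1]]}}

```text
clock: 11.8
position: [0.5578, 0.1709, 0.112]
ee_rot: [-2.111, -2.325, 0.002]
force: [0.2, 1.3, -0.0]
width: 0.128
```

```bash
python3 - <<'E'
from h import *
import cv2
st(); 
w=lin((.5572,.1702,.112,94.5),1); rows(w,clos=1)
a=get_image("wrist"); cv2.imwrite("pics/w6.png",a)
E
```

```text
t 11.8 [0.5578 0.1709 0.112 ] yaw 95.5 tilt 0.11 w 0.128 F [ 0.2  1.3 -0. ] q [ 0.25  0.7  -0.98  1.75  0.66  1.06  0.7 ]
[[0.0, 0.0, 0.0, 0.0, 0.0, 0.04, 1]]
```

View pics/w6.png

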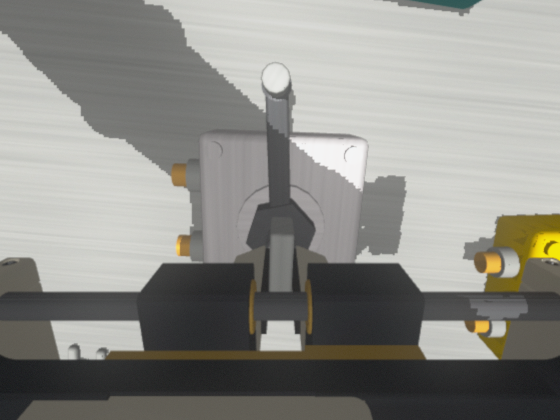

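The bar is now parallel to the casting's sides (casting edge from (200,133) to (366,137)). I'll hold briefly, release and rise.

Request:
{"name": "play_rows", "arguments": {"rows": [[0, 0, 0, 0, 0, 0.02, 1], [0, 0, 0, 0, 0, 0, 1], [0, 0, 0, 0, 0, 0, 1], [0, 0, 0, 0, 0, 0, -1], [0, 0, 0, 0, 0, 0, -1]]}}

```text
clock: 12.35
position: [0.5578, 0.1707, 0.112]
ee_rot: [-2.126, -2.311, 0.002]
force: [-0.5, 0.4, -0.1]
width: 0.256
```

Request:
{"name": "play_rows", "arguments": {"rows": [[0, 0, 0, 0, 0, 0, -1], [0, 0, 0, 0, 0, 0, -1], [0, 0, 0, 0, 0, 0, -1], [0, 0, -0.15, 0, 0, 0, -1], [0, 0, -0.2, 0, 0, 0, -1]]}}

```text
clock: 12.85
position: [0.5558, 0.1689, 0.1617]
ee_rot: [-2.124, -2.309, 0.013]
force: [-0.5, -1.2, 0.3]
width: 0.689
```

```bash
python3 - <<'E'
from h import *
import cv2
st(); 
a=get_image("wrist"); cv2.imwrite("pics/w7.png",a)
a=get_image("scene"); cv2.imwrite("pics/s2.png",cv2.resize(a[160:280,260:380],None,fx=5,fy=5,interpolation=cv2.INTER_CUBIC))
w=lin((.4615,.1595,.2,96),4); rows(w)
E
```

```text
t 12.85 [0.5558 0.1689 0.1617] yaw 94.8 tilt 0.53 w 0.689 F [-0.5 -1.2  0.3] q [ 0.28  0.65 -1.02  1.7   0.59  1.15  0.74]
[[-0.01, -0.16, -0.06, 0.0, 0.0, -0.01, -1], [0.0, -0.16, -0.05, 0.0, 0.0, -0.01, -1], [0.0, -0.17, -0.06, 0.0, 0.0, -0.01, -1], [-0.01, -0.16, -0.06, 0.0, 0.0, -0.01, -1]]
```

View pics/w7.png

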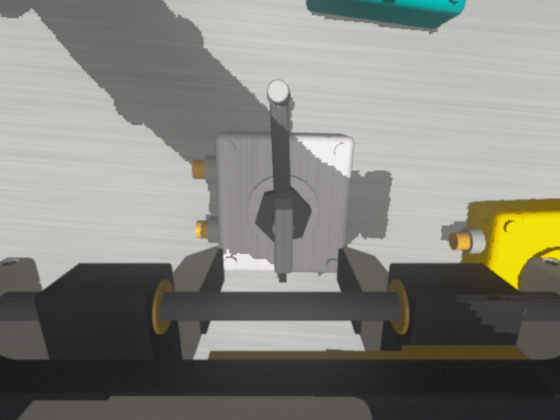

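View pics/s2.png

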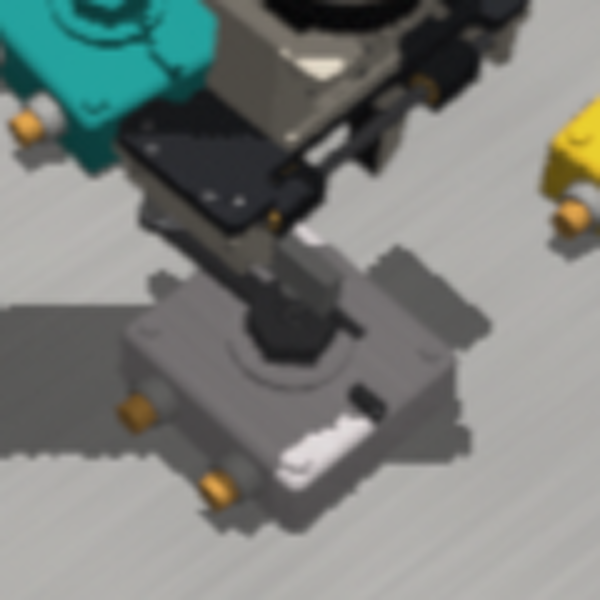

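The pointer now runs along +x, parallel to and in line with the mark (in the crop, pointer at (345,320), mark at (368,402)). I'll go back to the nut post.

Request:
{"name": "play_rows", "arguments": {"rows": [[-0.01, -0.16, -0.06, 0, 0, -0.01, -1], [0, -0.16, -0.05, 0, 0, -0.01, -1], [0, -0.17, -0.03, 0, 0, -0.01, -1], [-0.01, -0.16, 0, 0, 0, -0.01, -1], [0, 0, 0, 0, 0, 0, -1]]}}

```text
clock: 13.45
position: [0.4581, 0.1585, 0.1862]
ee_rot: [-2.105, -2.332, 0.002]
force: [-0.3, 0.0, -0.0]
width: 0.999
```

```bash
python3 - <<'E'
from h import *
import cv2
st(); m=camera_model("wrist"); a=get_image("wrist"); cv2.imwrite("pics/w8.png",a)
for g in (185,186,187): print(proj("wrist",(*(AX+.095*np.array([np.cos(np.radians(g)),np.sin(np.radians(g))])),.111),m))
w=lin((.4617,.1597,.083,96),5); rows(w)
E
```

```text
t 13.45 [0.4581 0.1585 0.1862] yaw 95.9 tilt 0.09 w 0.999 F [-0.3  0.  -0. ] q [ 0.4   0.49 -1.13  1.9   0.5   1.08  0.73]
[285.1558806  224.89634001]
[283.04912578 224.8835739 ]
[280.94240627 224.9054226 ]
[[0.0, 0.0, 0.14, 0.0, 0.0, 0.0, -1], [0.0, 0.01, 0.14, 0.0, 0.0, 0.0, -1], [0.0, 0.0, 0.13, 0.0, 0.0, 0.0, -1], [0.01, 0.0, 0.14, 0.0, 0.0, -0.01, -1], [0.0, 0.0, 0.14, 0.0, 0.0, 0.0, -1]]
```

View pics/w8.png

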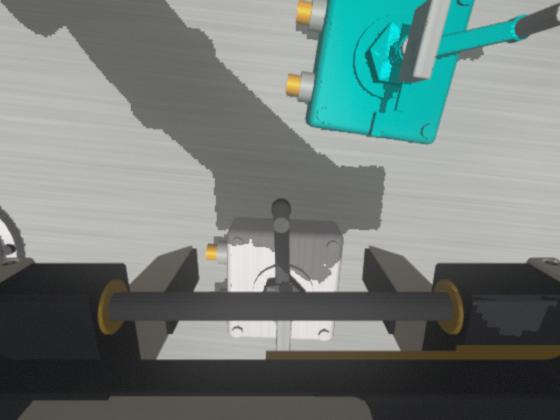

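The post is at (282,226), as predicted for 186°. I'll descend and grip.

Request:
{"name": "play_rows", "arguments": {"rows": [[0, 0.01, 0.14, 0, 0, 0, -1], [0, 0.01, 0.14, 0, 0, 0, -1], [0, 0, 0.13, 0, 0, 0, -1], [0.01, 0, 0.14, 0, 0, 0, -1], [0, 0, 0.1, 0, 0, 0, -1]]}}

```text
clock: 14.0
position: [0.4696, 0.1613, 0.0866]
ee_rot: [2.11, 2.324, 0.011]
force: [-0.2, -0.6, 0.1]
width: 0.999
```

```bash
python3 - <<'E'
from h import *
st(); rows(lin((.4617,.1597,.084,96),1))
E
```

```text
t 14.0 [0.4696 0.1613 0.0866] yaw 95.5 tilt 0.42 w 0.999 F [-0.2 -0.6  0.1] q [ 0.28  0.61 -1.    1.99  0.67  0.9   0.59]
[[-0.01, -0.05, 0.02, 0.01, 0.0, -0.02, -1]]
```

Request:
{"name": "play_rows", "arguments": {"rows": [[-0.01, -0.05, 0.02, 0.01, 0, 0, -1], [0, 0, 0, 0, 0, 0, 1], [0, 0, 0, 0, 0, 0, 1], [0, 0, 0, 0, 0, 0, 1], [0, 0, 0, 0, 0, 0, 1]], "force": 10}}

```text
clock: 14.5
position: [0.4628, 0.1592, 0.0832]
ee_rot: [-2.112, -2.324, -0.004]
force: [-0.4, -0.5, 0.6]
width: 0.696
```

Request:
{"name": "play_rows", "arguments": {"rows": [[0, 0, 0, 0, 0, 0, 1], [0, 0, 0, 0, 0, 0, 1], [0, 0, 0, 0, 0, 0, 1], [0, 0, 0, 0, 0, 0, 1], [0, 0, 0, 0, 0, 0, 1]]}}

```text
clock: 15.0
position: [0.4637, 0.1593, 0.0845]
ee_rot: [2.113, 2.324, 0.007]
force: [0.1, 0.3, 0.5]
width: 0.264
```

Request:
{"name": "play_rows", "arguments": {"rows": [[0, 0, 0, 0, 0, 0, 1], [0, 0, 0, 0, 0, 0, 1], [0, 0, 0, 0, 0, 0, 1]]}}

```text
clock: 15.3
position: [0.4636, 0.1594, 0.0845]
ee_rot: [-2.113, -2.325, -0.007]
force: [0.8, 0.3, 0.9]
width: 0.147
```

```bash
python3 - <<'E'
from h import *
st(); arc(114,15)
E
```

```text
t 15.3 [0.4636 0.1594 0.0845] yaw 95.5 tilt 0.25 w 0.147 F [0.8 0.3 0.9] q [ 0.28  0.61 -1.    2.    0.67  0.89  0.59]
r 0.0931 ang 186.2
[[0.05, -0.01, 0.01, 0.01, -0.01, 0.17, 1], [0.06, 0.0, 0.0, 0.0, 0.0, 0.16, 1], [0.05, 0.0, 0.0, 0.0, 0.0, 0.17, 1], [0.05, 0.0, 0.0, 0.0, 0.0, 0.17, 1], [0.06, 0.01, 0.0, 0.0, 0.0, 0.16, 1], [0.05, 0.0, 0.0, 0.0, 0.01, 0.17, 1], [0.05, 0.0, 0.0, 0.0, 0.0, 0.16, 1], [0.06, 0.0, 0.0, 0.0, 0.0, 0.17, 1], [0.05, 0.0, 0.0, 0.0, 0.0, 0.17, 1], [0.05, 0.01, 0.0, 0.0, 0.0, 0.16, 1], [0.05, 0.0, 0.0, 0.0, 0.0, 0.17, 1], [0.06, 0.0, 0.0, 0.0, 0.0, 0.17, 1], [0.05, 0.0, 0.0, 0.0, 0.0, 0.16, 1], [0.05, 0.0, 0.0, 0.0, 0.0, 0.17, 1], [0.06, 0.0, 0.0, 0.0, 0.0, 0.16, 1]]
```

Request:
{"name": "play_rows", "arguments": {"rows": [[0.05, 0, 0, 0.01, -0.01, 0.17, 1], [0.06, 0, 0, 0, 0, 0.16, 1], [0.05, 0, 0, 0, 0, 0.17, 1], [0.05, 0, 0, 0, 0, 0.17, 1], [0.06, 0, 0, 0, 0, 0.16, 1]]}}

```text
clock: 15.8
position: [0.4666, 0.1966, 0.0843]
ee_rot: [2.559, 1.815, -0.011]
force: [-1.0, -2.9, 3.4]
width: 0.151
```

```bash
python3 - <<'E'
from h import *
st(); arc(114,10)
E
```

```text
t 15.8 [0.4666 0.1966 0.0843] yaw 70.7 tilt 0.49 w 0.151 F [-1.  -2.9  3.4] q [ 0.13  0.58 -0.88  1.96  0.59  0.88  0.16]
r 0.0936 ang 163.1
[[0.05, -0.01, 0.01, 0.0, 0.02, 0.16, 1], [0.06, 0.0, 0.0, 0.0, 0.0, 0.17, 1], [0.05, 0.0, 0.0, 0.0, 0.0, 0.16, 1], [0.06, 0.0, 0.0, 0.0, 0.0, 0.16, 1], [0.05, 0.0, 0.0, 0.0, 0.0, 0.16, 1], [0.06, 0.0, 0.0, 0.0, 0.0, 0.17, 1], [0.05, 0.01, 0.0, 0.0, 0.0, 0.16, 1], [0.05, 0.0, 0.0, 0.0, 0.0, 0.16, 1], [0.06, 0.0, 0.0, 0.0, 0.0, 0.17, 1], [0.05, 0.0, 0.0, 0.0, 0.0, 0.16, 1]]
```

Request:
{"name": "play_rows", "arguments": {"rows": [[0.05, -0.01, 0, 0, 0.02, 0.16, 1], [0.06, 0, 0, 0, 0, 0.17, 1], [0.05, 0, 0, 0, 0, 0.16, 1], [0.06, 0, 0, 0, 0, 0.16, 1], [0.05, 0, 0, 0, 0, 0.16, 1]]}}

```text
clock: 16.3
position: [0.4848, 0.2309, 0.0844]
ee_rot: [2.883, 1.238, -0.003]
force: [-1.5, -0.9, 4.2]
width: 0.146
```

```bash
python3 - <<'E'
from h import *
st(); arc(114,5)
E
```

```text
t 16.3 [0.4848 0.2309 0.0844] yaw 46.5 tilt 0.24 w 0.146 F [-1.5 -0.9  4.2] q [-0.    0.58 -0.76  1.9   0.52  0.87 -0.22]
r 0.0942 ang 139.3
[[0.06, -0.01, 0.01, 0.01, 0.01, 0.16, 1], [0.05, 0.0, 0.0, 0.0, 0.0, 0.15, 1], [0.06, 0.01, 0.0, -0.01, 0.0, 0.16, 1], [0.05, 0.0, 0.0, 0.0, 0.0, 0.16, 1], [0.06, 0.0, 0.0, 0.0, 0.0, 0.15, 1]]
```

Request:
{"name": "play_rows", "arguments": {"rows": [[0.06, -0.01, 0, 0.01, 0.01, 0.16, 1], [0.05, 0, 0, 0, 0, 0.15, 1], [0.06, 0, 0, 0, 0, 0.16, 1], [0.05, 0, 0, 0, 0, 0.16, 1], [0.05, 0, 0, 0, 0, 0.13, 1]]}}

```text
clock: 16.8
position: [0.5148, 0.2548, 0.0844]
ee_rot: [3.072, 0.647, -0.006]
force: [-2.6, -1.5, 4.2]
width: 0.15
```

```bash
python3 - <<'E'
from h import *
st(); arc(113.5,1)
E
```

```text
t 16.8 [0.5148 0.2548 0.0844] yaw 23.8 tilt 0.26 w 0.15 F [-2.6 -1.5  4.2] q [-0.1   0.6  -0.65  1.81  0.46  0.89 -0.55]
r 0.0948 ang 115.9
[[0.03, 0.0, 0.01, 0.0, 0.01, 0.01, 1]]
```

Request:
{"name": "play_rows", "arguments": {"rows": [[0.02, 0, 0, 0, 0, 0, 1], [0.02, 0, 0, 0, 0, 0, 1]]}}

```text
clock: 17.0
position: [0.5195, 0.2573, 0.0843]
ee_rot: [3.071, 0.648, -0.009]
force: [-4.5, -0.5, 4.6]
width: 0.151
```

```bash
python3 - <<'E'
from h import *
st(); arc(113.5,1)
E
```

```text
t 17.0 [0.5195 0.2573 0.0843] yaw 23.8 tilt 0.38 w 0.151 F [-4.5 -0.5  4.6] q [-0.11  0.61 -0.65  1.8   0.46  0.9  -0.55]
r 0.0951 ang 112.7
[[-0.01, 0.0, 0.01, 0.0, 0.01, 0.01, 1]]
```

Request:
{"name": "play_rows", "arguments": {"rows": [[0.02, 0, 0, 0, 0, 0, 1], [0.02, 0, 0, 0, 0, 0, 1]]}}

```text
clock: 17.2
position: [0.5195, 0.2575, 0.084]
ee_rot: [3.065, 0.655, -0.025]
force: [-13.6, -7.0, 17.6]
width: 0.148
```

The nut is on its stop: the force rose to about 15 N with no motion. I'll relax, release and rise.

Request:
{"name": "play_rows", "arguments": {"rows": [[0, 0, 0, 0, 0, 0, 1], [0, 0, 0, 0, 0, 0, -1], [0, 0, 0, 0, 0, 0, -1], [0, 0, 0, 0, 0, 0, -1], [0, 0, 0, 0, 0, 0, -1]]}}

```text
clock: 17.7
position: [0.5198, 0.2573, 0.084]
ee_rot: [3.063, 0.664, -0.024]
force: [0.1, 0.7, -0.3]
width: 0.447
```

Request:
{"name": "play_rows", "arguments": {"rows": [[0, 0, 0, 0, 0, 0, -1], [0, 0, -0.15, 0, 0, 0, -1], [0, 0, -0.25, 0, 0, 0, -1], [0, -0.15, -0.25, 0, 0, 0, -1], [0, -0.3, -0.1, 0, 0, 0, -1]]}}

```text
clock: 18.2
position: [0.4957, 0.3131, 0.1956]
ee_rot: [3.061, 0.647, -0.035]
force: [0.4, 0.0, -0.0]
width: 0.881
```

```bash
python3 - <<'E'
from h import *
import cv2
st()
cv2.imwrite("pics/w9.png",get_image("wrist"))
a=get_image("top"); cv2.imwrite("pics/top2.png",cv2.resize(a[80:320,130:330],None,fx=2.5,fy=2.5))
a=get_image("scene"); cv2.imwrite("pics/s3.png",cv2.resize(a[160:280,260:380],None,fx=5,fy=5,interpolation=cv2.INTER_CUBIC))
E
```

```text
t 18.2 [0.4957 0.3131 0.1956] yaw 23.9 tilt 1.46 w 0.881 F [ 0.4  0.  -0. ] q [-0.17  0.51 -0.71  1.64  0.36  1.14 -0.56]
```

View pics/top2.png

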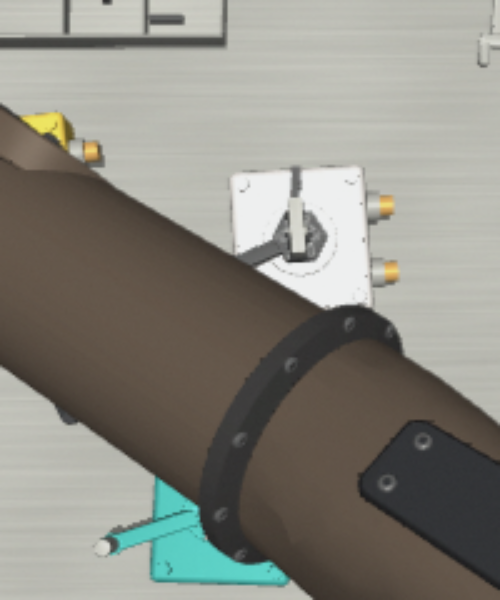

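View pics/s3.png

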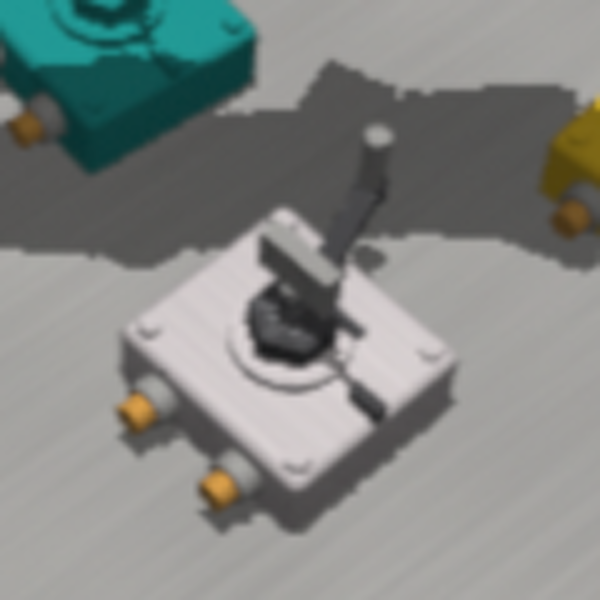

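View pics/w9.png

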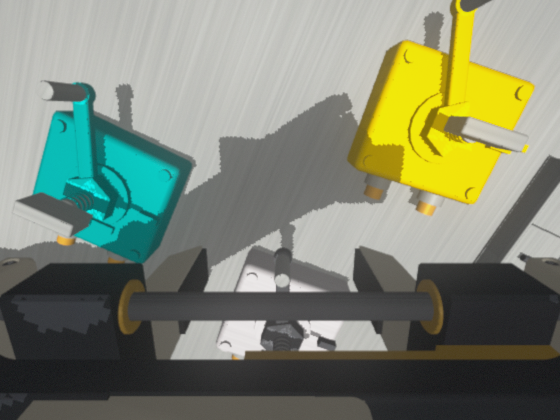

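```bash
python3 - <<'E'
from h import *
for n,u,v,z in [("scene",260+379/5-.4,160+133/5-.4,.111)]:
    p=ray(n,u,v,z); d=p[:2]-AX; print(p,np.hypot(*d),np.degrees(np.arctan2(d[1],d[0])))
f=lambda u,v,z: ray("top",130+u/2.5-.3,80+v/2.5-.3,z)
A,B=f(295.5,198,.128),f(298,255,.128); d=(A-B)[:2]; print("bar",A,B,np.hypot(*d),np.degrees(np.arctan2(d[1],d[0])),(A+B)/2)
C=[f(*q,.05) for q in [(231,175),(362,167),(372,300)]]
d=(C[1]-C[2])[:2]; print("side yaw",np.degrees(np.arctan2(d[1],d[0]))); d=(C[0]-C[1])[:2]; print("front yaw",np.degrees(np.arctan2(d[1],d[0]))-90)
a,b=f(296,170,.055),f(297,196,.055); d=(a[:2]-AX); print("mark",np.degrees(np.arctan2(d[1],d[0])))
E
```

```text
[0.51795311 0.26067125 0.111     ] 0.09886870689643659 112.75834441784899
bar [0.57961551 0.1711392  0.128     ] [0.53243378 0.16918753 0.128     ] 0.047222084122028246 2.368686842129676 [0.55602464 0.17016337 0.128     ]
side yaw 3.8367079159442845
front yaw 3.3566934231825485
mark 3.9738314196177154
```

Nut: the post is at 112.8°, against an expected 110° + 3.7° = 113.7° at the stop. Pointer: about 2–4° against the mark's 3.5–4°. The gripper is clear, so I'll let it settle and hand in.

Request:
{"name": "play_rows", "arguments": {"rows": [[0, 0, -0.1, 0, 0, 0, -1], [0, 0, 0, 0, 0, 0, -1], [0, 0, 0, 0, 0, 0, -1], [0, 0, 0, 0, 0, 0, -1]]}}

```text
clock: 18.75
position: [0.4928, 0.3158, 0.209]
ee_rot: [3.059, 0.661, -0.04]
force: [0.2, -0.8, -0.7]
width: 1.0
```

```bash
python3 - <<'E'
from h import *
st(); print(sign_off())
E
```

```text
t 18.75 [0.4928 0.3158 0.209 ] yaw 24.4 tilt 1.6 w 1.0 F [ 0.2 -0.8 -0.7] q [-0.17  0.5  -0.72  1.63  0.34  1.17 -0.55]
the job is handed in; nothing more can be done
None
```

The job is done and handed in at 18.75 s; the hand-in gives no verdict, so these are my own checks. On the silver fuel control I swung the nut arm about 71° anticlockwise. I then turned the bar about 48° onto the mark and swung the arm back until it pushed against its stop at about 15 N.

- **Nut:** its post measured 112.8°, against about 113.7° expected at the stop. The stop was lower than my first reading of the tight post (115–116°, top view), so that reading was 2–3° high.
- **Pointer:** measured directly on the last picture, the bar lies at about 2.4° and the mark and casting at 3.4–4.0°. That is within about 2° of the mark, against the 12° allowed.
- **Adjuster while loosening:** the bar looked unmoved in the scene picture after the nut was loosened. I did not measure the pointer tip's shift in mm.
- **Bystanders:** the arm crossed over the governor high up at the start and did not come near it again. I did not re-measure its post. I did not touch the turquoise and yellow look-alikes.
- **Robot:** the gripper was open and raised clear, with force readings near zero.

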